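# Refill the glue melter through its sprung dust flap

### The job

Refill the cold glue melter: push the standing glue bar down, end first, through the sprung dust flap of the filler throat, and go on pressing its top down until you feel it seat firmly on the old glue hidden at the bottom; then let the flap spring shut over it. The old glue stands at another level each time, so go by feel: lean on it with a firm 12 to 20 N, never press harder than 25 N, and leave the other things on the bench where they lie.

Things in the scene. Friction and masses are not known exactly. Their poses are not given: they have to be found in the camera images.
- bar_mid (a point): The glue bar to load: a plain rigid tan block, 30 x 54 mm, 100 mm tall, about 0.15 kg, standing alone on its end on the bench. This point is its very centre, 50 mm above its foot; x across its 30 mm thickness, y across its 54 mm width, z up. Both ends are alike, and a half turn makes no difference.
- bar: The same glue bar; origin in the middle of its foot, axes as above.
- melter: Glue melter, switched off and cold, fixed to the bench: grey steel housing 230 x 240 mm, its top 165 mm above the bench; a steel throat collar stands 10 mm higher on top. Gun and hose stand 225 mm high at its +y side, 130 mm and more from the throat's middle. Origin: on the bench under the throat's middle; x across the throat's narrow way, away from the dials; y along its wide way; z up.
- slot (a point): Middle of the throat's mouth, level with the collar's top, 175 mm above the bench. The opening is 86 mm wide along y and runs from x = -24 to +17 mm (the flap's hinge lies along the -x side), straight down for 38 mm, then sloping lead-ins on three sides narrow it to the throat. The +x wall is straight. Axes as the melter. The collar is 6 to 8 mm thick.
- throat (a point): Middle line of the throat 100 mm above the bench. From 122 mm above the bench down it is 34 x 58 mm (x, y), 2 mm clear each side of the bar. Low down a leaf spring presses the bar on the +x wall with 3 N: the bar must be pushed all the way. A seated bar's top is 44 to 56 mm below the collar's top: the old glue's level is not reported. It is rubbery, giving 1 mm per 8 N.
- flap (a joint): Flap's hinge angle, rad: 0 shut (level), grows as it is pushed down into the throat, stop at 1.5. Steel plate 82 mm wide, reaching 37 mm from its hinge, which lies at x = -22 mm, 172 mm above the bench. Its spring shuts it with about 1 N at the edge when shut, 3 N wide open; it grips the side of a bar passing it, so the bar stays put when let go and binds if pulled back.
- flap_edge (a point): Middle of the flap's free edge. The flap can shut only when the bar's top is over 40 mm below the collar's top, and nothing else is in its way.
- block: Bystander: short wooden block 75 x 42 x 30 mm lying near the bar; origin mid underside.
- wedge: Bystander: short dark wooden piece 95 x 34 x 22 mm lying near the bar; origin mid underside.
- plane: Bystander: wooden hand plane 210 x 56 mm, about 110 mm high; origin mid underside of its sole.
- mallet: Bystander: joiner's mallet lying on its side, head 65 x 120 x 80 mm, handle 28 mm thick reaching 240 mm out along its x; origin under the head's middle.
- chisel: Bystander: bench chisel 250 mm long lying flat; origin near the middle of its handle, x towards the edge.
- gluepot: Bystander: glue bottle 60 mm across, 160 mm high, standing; origin mid underside.
Things that resemble listed ones, but are neither listed nor needed, are in the scene too. Leave any black, purple or yellow look-alike of the bar alone.

How it is judged:
By the outcome, as a careful person would: the job done as asked, in the order asked, and still so for the second after the job is handed in, with the robot touching nothing.
It also fails if it takes over 61 s, if anything falls off the work surface, if the arm or the gripper's body presses on something with over 40 N, if the wrist force passes 120 N, or if a joint passes its speed limit or range.

### The arm

A 7-joint arm with a two-finger parallel gripper is mounted at the origin on the work surface. World frame = base frame: x ahead of the robot, y to its left, z up, the work surface at z = 0. Lengths are in m, angles in degrees, forces in N, time in s.
With the tool pointing down it reaches from about 0.425 to 0.875 m from the base axis. Payload 4.7 kg.
Tool frame: the origin (TCP) lies between the finger pads; the fingertips stand 22 mm ahead of it and the grasp point (between the pads) lies 3 mm ahead of it; z points along the fingers, y is the line along which they close (so a half turn about z gives the same grasp; the last joint's range is limited). The gripper opens to 87 mm and grips with 3 to 60 N. Pads are 19 mm wide; open, the fingers measure 117 mm over their backs; the gripper's body (75 mm by 190 mm) begins 51 mm behind the grasp point.
Start: joints at [-66.916, 18.392, -4.016, 83.108, 1.295, 78.541, -3.26], TCP at [0.246, 0.601, 0.245] pointing down, gripper open.
Joint ranges: [-163.93, 163.93], [-17.29, 119.83], [-79.2, 71.16], [3.27, 140.29], [-89.18, 269.18], [5.43, 117.66], [-154.24, 154.24]. Speed limits (degrees/s): [147.25, 147.25, 180, 180, 180, 180, 180].

### API

Orientations are given as [roll, pitch, yaw] about the fixed x, y, z axes, in that order (R = Rz(yaw) Ry(pitch) Rx(roll)).
In Python, from cell import env gives the robot as it stands.
- The arm moves only by the tool drive_tool, never from a script. Its argument "moves" is a list of rows, each a list of 3 entries, a list of its own where there are three numbers: the shift along the tool's x, y, z in mm, then the turn, a rotation vector about the tool's x, y, z in rad, then the closure, from 0 (fully open) to 1 (shut). In form: [[[x, y, z], [wx, wy, wz], jaw], ...]. A call has 1 to 12 rows; each row shifts and turns the commanded pose from where the row before left it, along the tool's axes as they then stand; what a row does not reach is not made up. A row lasts 1/12 s, in which the tool goes at most 41.7 mm and 7.16 degrees, less where a joint would pass 70% of its speed; a pose out of reach is approached as far as the arm can. A call with a gripper value outside its range is refused whole. The fingers move at their own pace and stop on an object; "newtons" is the grip in N (left out, the last holds). Time passes only in rows, so rows that do not move let the fingers close. It gives the time, the measured TCP pose, the force, the opening and the grip force at its end, in the units of the state.
- env.get_obs(): the state, without advancing time (a new reading comes with each control period).
- env.read_camera(name): name is "scene" or "top" or "wrist"; returns (picture, depth): 400x640x3 uint8, blue, green, red; 400x640 float32, m along the optical axis (not along the pixel's ray), 0 where there is no reading.
- env.get_calibration(name): a dict with "fx", "fy", "cx", "cy" (pixels), "T" (4x4, takes a point from camera to world coordinates). Camera axes: x right, y down, z forward; pixel columns grow to the right and rows downward; lengths in m; the calibration is good to about 2 mm. A picture is of the moment at which its call begins: read the wrist's pose just before it. get_calibration takes no time and is no camera call; for the wrist camera it gives the pose at the moment of the call.
- env.sign_off(): hands the job in; it is judged then, once.
The state is a dict: "time_s": time; "qpos": joint angles; "joint_velocities": joint speeds; "effort": joint torques, N m; "tool_pos": TCP position; "tool_rot": TCP orientation; "force": force on the tool from outside, world axes, zero at the start; "wrist_torque": the same for the moment, N m; "grip_width": finger opening in m; "grasp_force": force on a finger pad.
Only numpy, scipy, OpenCV 4.12 (cv2) and the standard library are available. Lean on these libraries where they do the work, as an engineer would, in place of code of your own. Each camera call takes 0.05 s, during which the arm holds its last target. There are 200 camera calls.

## Working session

There is one attempt and no reset: what is moved stays moved. The work goes in short steps, Python scripts to look and compute and a tool call to move; the robot and the scene stay as the last step left them, time stands still between calls to the robot, and variables do not carry over. Pictures are saved under pics/ and viewed, at most 10 in all, crops included, and the job is handed in when it is done.

Besides the shell and the picture viewer there is one more tool, called after "Call:" by a JSON object that holds its "name" and its "arguments". drive_tool: Moves the arm, as the interface text tells. Its arguments: {"type":"object","properties":{"moves":{"type":"array"},"newtons":{"type":"number"}},"required":["moves"]}

```bash
mkdir -p pics
cat > h.py <<'E'
import numpy as np,cv2
from cell import env
def grab(n):
    c=env.get_calibration(n); p,d=env.read_camera(n); return p,d,c
def cloud(d,c):
    v,u=np.mgrid[:d.shape[0],:d.shape[1]]
    P=np.stack([(u-c['cx'])/c['fx']*d,(v-c['cy'])/c['fy']*d,d,np.ones_like(d)],-1)
    W=(P@np.array(c['T']).T)[...,:3]; W[d<=0]=np.nan; return W
E
python3 - <<'E'
from h import *
for n in('scene','top'):
    p,d,c=grab(n); cv2.imwrite(f'pics/{n}0.png',p); np.savez(f'{n}0.npz',W=cloud(d,c),p=p)
    print(n,np.round(c['T'],3).tolist(),c['fx'])
print(env.get_obs())
E
```

```text
scene [[0.78, 0.458, -0.427, 1.133], [0.626, -0.559, 0.543, -0.768], [0.01, -0.691, -0.723, 1.086], [0.0, 0.0, 0.0, 1.0]] 424.2104023543456
top [[0.01, -0.986, 0.167, 0.348], [-1.0, -0.008, 0.008, -0.051], [-0.006, -0.167, -0.986, 1.422], [0.0, 0.0, 0.0, 1.0]] 453.057012051333
{'time_s': 0.1, 'qpos': array([-66.91538862,  18.43653961,  -4.0143385 ,  83.16680007,
         1.29568399,  78.53990774,  -3.26083563]), 'joint_velocities': array([ 0.01338393,  0.0203176 ,  0.05659632, -0.22429498,  0.01569268,
        0.04395257,  0.05293613]), 'effort': array([ 5.62191497e-05, -4.92569947e+01, -4.05807188e-01, -3.13399994e+01,
       -6.42835326e-02,  3.94646998e-02,  7.00328542e-05]), 'tool_pos': array([0.24629351, 0.60105237, 0.24356085]), 'tool_rot': array([-1.79902014e+02,  6.37263293e-03,  1.57723133e+02]), 'force': array([-0.99314644,  1.04563971,  0.31233257]), 'wrist_torque': array([0.06574153, 0.00034223, 0.00826078]), 'grasp_force': 0.0, 'grip_width': 0.08679331502482686}
```

View pics/top0.png

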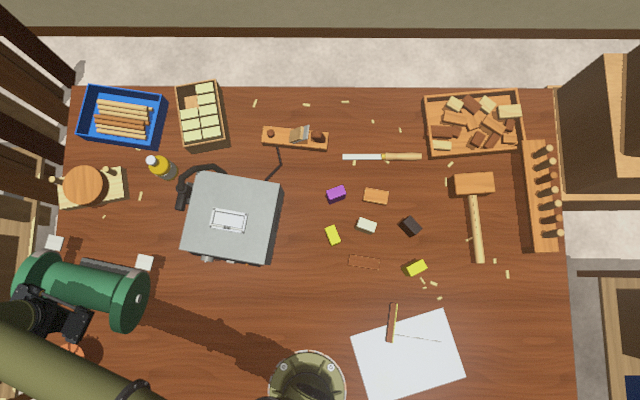

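View pics/scene0.png

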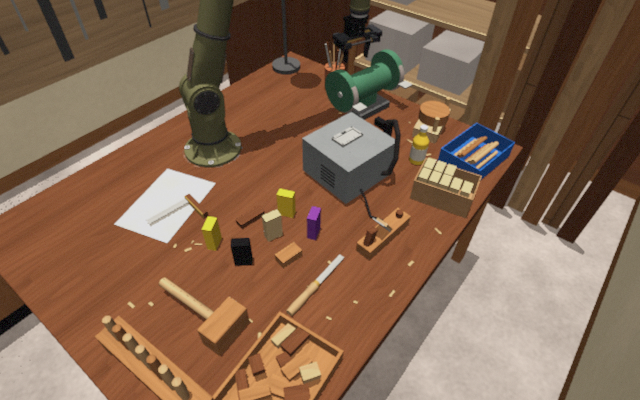

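Candidates, as top-view pixels: tan/cream bar (366,225), which is scene (272,225); yellow (333,235) and (416,268); purple (336,193); black (411,226). There are also short wooden pieces at (376,196) and (364,262). The plain tan bar at (366,225) matches the description. The melter is at (232,218) with its collar at (229,220).

Run:
```python
from h import *
z=np.load('top0.npz');W=z['W'];p=z['p']
def rect(m,name,zs):
    pts=W[m]; r=cv2.minAreaRect((pts[:,:2]*1000).astype(np.float32)); print(name,len(pts),np.round(r[0],1),np.round(r[1],1),round(r[2],1),'z',np.round(np.median(pts[:,2]),4),'mean',np.round(pts.mean(0),4))
def near(u,v,r): 
    V,U=np.mgrid[:400,:640]; return (abs(U-u)<r)&(abs(V-v)<r)
for n,u,v,r in[('bar',366,225,18),('yel1',333,235,18),('yel2',416,268,18),('purple',336,193,18),('black',411,226,18)]:
    rect(near(u,v,r)&(W[...,2]>.088)&(W[...,2]<.12),n,0)
rect(near(376,196,18)&(W[...,2]>.015),'block',0); rect(near(364,262,20)&(W[...,2]>.012),'wedge',0)
m=near(232,218,55)&(W[...,2]>.155)&(W[...,2]<.19);rect(m,'housing',0)
m=near(229,220,24)&(W[...,2]>.168)&(W[...,2]<.19);rect(m,'collar',0)
big=lambda a:cv2.resize(a,None,fx=4,fy=4,interpolation=cv2.INTER_CUBIC)
s=cv2.imread('pics/scene0.png')
a=big(p[180:280,180:280]);b=big(s[180:280,225:325])
cv2.imwrite('pics/crop.png',np.hstack([a,b]))
```

```text
bar 195 [ 487.  -172.6] [53.7 30.3] 69.6 z 0.0992 mean [ 0.4864 -0.1722  0.0992]
yel1 193 [456.6 -72.9] [53.9 30. ] 22.8 z 0.0992 mean [ 0.4562 -0.0729  0.0991]
yel2 208 [ 363.7 -315.7] [30.1 55.3] 28.0 z 0.0996 mean [ 0.3635 -0.3148  0.0991]
purple 195 [582.3 -82.3] [30.8 54.1] 21.8 z 0.0996 mean [ 0.5816 -0.0824  0.0994]
black 205 [ 486.7 -306.4] [53.7 31.5] 43.7 z 0.0996 mean [ 0.4862 -0.306   0.0993]
block 341 [ 584.2 -207.5] [74.7 42.6] 80.2 z 0.0296 mean [ 0.5832 -0.2072  0.0294]
wedge 351 [ 379.8 -169.4] [94.9 33.9] 81.5 z 0.0213 mean [ 0.3796 -0.169   0.0215]
housing 7213 [512.  228.5] [269.6 248.6] 80.4 z 0.1653 mean [0.5006 0.2185 0.1661]
collar 864 [487.2 217.3] [131.7 129. ] 2.4 z 0.1734 mean [0.4866 0.2182 0.1732]
```

View pics/crop.png

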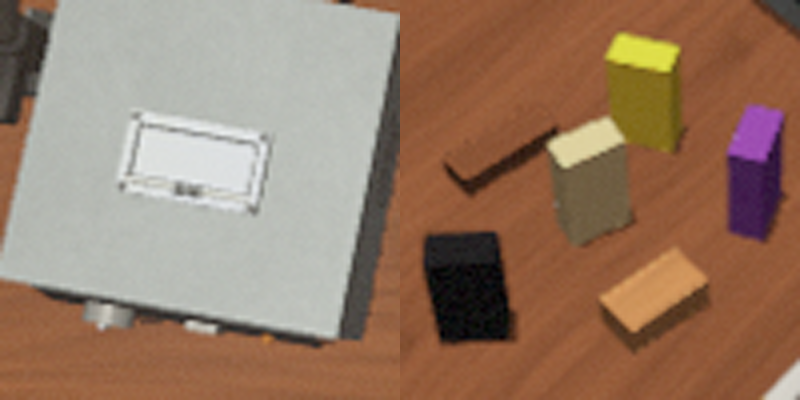

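The crop shows the plain tan bar standing alone. The collar's hinge (dark fitting) lies on the dials side, toward the robot. I'll go above the melter first for a close look.

Call:
{"name": "drive_tool", "arguments": {"moves": [[[-28,-23,-14],[0,0,0],0],[[-28,-23,-14],[0,0,0],0],[[-28,-23,-14],[0,0,0],0],[[-28,-23,-14],[0,0,0],0],[[-28,-23,-10],[0,0,0],0],[[-28,-23,-10],[0,0,0],0],[[-28,-23,-10],[0,0,0],0],[[-28,-23,-10],[0,0,0],0],[[-28,-23,-10],[0,0,0],0],[[-28,-23,-10],[0,0,0],0],[[-28,-23,0],[0,0,0],0],[[-28,-23,0],[0,0,0],0]]}}

```text
time_s: 1.1
tool_pos: [0.4534, 0.217, 0.3612]
tool_rot: [179.9, 0.0, 157.7]
force: [1.1, 0.1, -0.2]
grip_width: 0.0871
grasp_force: 0.0
```

Call:
{"name": "drive_tool", "arguments": {"moves": [[[0,0,0],[0,0,-0.115],0],[[0,0,0],[0,0,-0.113],0],[[0,0,0],[0,0,0],0],[[0,0,0],[0,0,0],0]]}}

```text
time_s: 1.43
tool_pos: [0.4525, 0.2188, 0.3602]
tool_rot: [-180.0, -0.0, 170.6]
force: [0.0, -0.4, 0.8]
grip_width: 0.0869
grasp_force: 0.0
```

Run:
```python
from h import *
o=env.get_obs();print(o['time_s'],o['tool_pos'],o['tool_rot'],o['force'],np.round(o['qpos'],1))
p,d,c=grab('wrist'); cv2.imwrite('pics/w1.png',p); np.savez('w1.npz',W=cloud(d,c),p=p,T=c['T'],k=[c['fx'],c['fy'],c['cx'],c['cy']]); print(np.round(c['T'],3))
```

```text
1.4333 [0.45245963 0.2188105  0.3602275 ] [-1.79983532e+02 -3.16463276e-02  1.70625109e+02] [ 0.01336855 -0.42618531  0.78893682] [-43.3  -1.9  14.1  92.9   0.5  88.9  51.4]
[[ 0.163  0.957  0.238  0.388]
 [ 0.987 -0.158 -0.04   0.23 ]
 [-0.     0.242 -0.97   0.501]
 [ 0.     0.     0.     1.   ]]
```

View pics/w1.png

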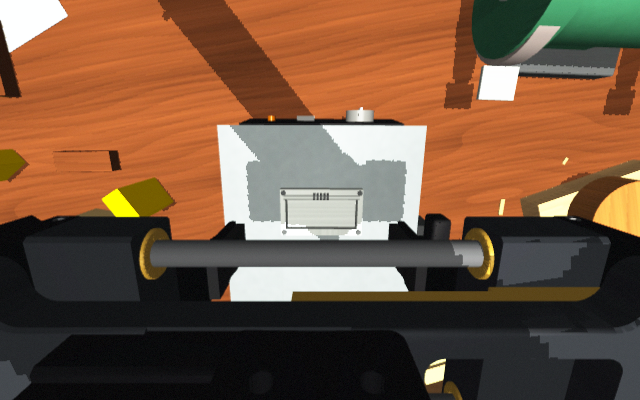

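The wrist view shows the collar at about (280–363, 188–236), nearly square to the tool, with the flap's dark outline inside it. I'll measure the edges.

Run:
```python
from h import *
z=np.load('w1.npz');p=z['p']
cv2.imwrite('pics/w1c.png',cv2.resize(p[180:245,270:375],None,fx=7,fy=7,interpolation=cv2.INTER_NEAREST))
W=z['W']
# housing outline yaw: dial-side edge of the housing top, from depth
m=(abs(W[...,2]-.165)<.004)&(np.mgrid[:400,:640][0]<185)
ed=[(u,np.where(m[:,u])[0].min()) for u in range(226,420) if m[:,u].any()]
e=np.array([W[v,u] for u,v in ed]); 
vx,vy,_,_=cv2.fitLine(e[:,:2].astype(np.float32),cv2.DIST_HUBER,0,.001,.001).ravel();print('dial edge dir',np.degrees(np.arctan2(vy,vx)), np.median(e,0))
for v in (150,210): 
    us=np.where(abs(W[v,:,2]-.165)<.004)[0]; print(v,us.min(),us.max(),W[v,us.min()],W[v,us.max()])
```

```text
dial edge dir 80.61785 [0.38659589 0.23695468 0.16568758]
150 219 424 [0.39482226 0.11323694 0.16597495] [0.43377167 0.34923206 0.16642988]
210 224 418 [0.46716124 0.10092386 0.16461603] [0.50551442 0.33663509 0.16653655]
```

View pics/w1c.png

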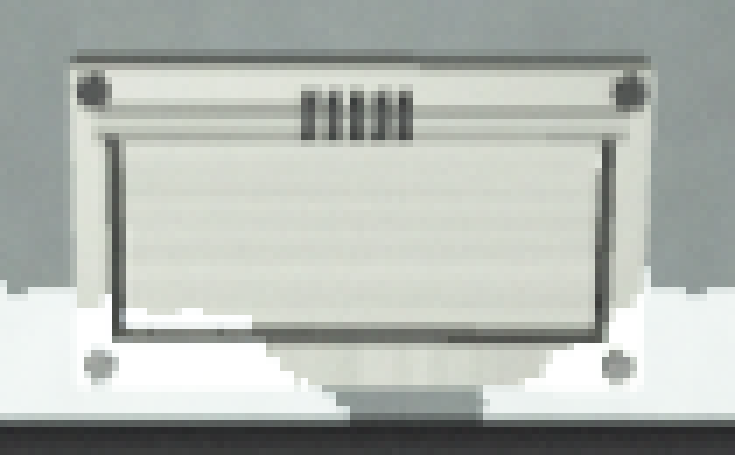

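The crop shows the +x wall edge of the opening at row ≈228.5, spanning columns ≈285.5–355.5. The hinge is at the top, on the dial side.

Run:
```python
from h import *
z=np.load('w1.npz');T=z['T'];fx,fy,cx,cy=z['k']
def at(u,v,h):
    r=T[:3,:3]@[(u-cx)/fx,(v-cy)/fy,1]; return T[:3,3]+r*(h-T[2,3])/r[2]
c=lambda a,b:(270+a/7-.5,180+b/7-.5)
A=at(*c(112,343),.175);B=at(*c(602,343),.175)
print('yedge',A,B,'len',np.linalg.norm(A-B),'yaw',np.degrees(np.arctan2(B[1]-A[1],B[0]-A[0]))-90)
yaw=np.radians(-9.35);ex=np.array([np.cos(yaw),np.sin(yaw)]);ey=np.array([-ex[1],ex[0]])
for n,pt in dict(wall=c(357,343),flapedge=c(357,328),collx=c(357,387),collmx=c(357,70),cl=c(77,330),cr=c(645,330),scrTL=c(94,92),scrTR=c(627,92),scrBL=c(101,366),scrBR=c(619,366)).items():
    P=at(*pt,.175)[:2]; print(n,np.round(P,4),'ex',round(P@ex,4),'ey',round(P@ey,4))
# top-image collar
t=np.load('top0.npz');C=env.get_calibration('top');T=np.array(C['T']);fx,fy,cx,cy=C['fx'],C['fy'],C['cx'],C['cy']
for q in[(130,112),(272,135),(258,212),(118,190)]:
    P=at(180+q[0]/4-.5,180+q[1]/4-.5,.175)[:2];print('top',np.round(P,4),'ex',round(P@ex,4),'ey',round(P@ey,4))
```

```text
yedge [0.49973474 0.17308161 0.175     ] [0.51360896 0.25710015 0.175     ] len 0.08515637485922821 yaw -9.376793336349891
wall [0.5067 0.2151] ex 0.465 ey 0.2946
flapedge [0.504  0.2155] ex 0.4622 ey 0.2945
collx [0.5147 0.2138] ex 0.4731 ey 0.2946
collmx [0.4588 0.2228] ex 0.4165 ey 0.2944
cl [0.4964 0.1675] ex 0.4626 ey 0.246
cr [0.5125 0.2648] ex 0.4626 ey 0.3445
scrTL [0.4553 0.1785] ex 0.4202 ey 0.2501
scrTR [0.4699 0.2671] ex 0.4203 ey 0.3399
scrBL [0.5036 0.1704] ex 0.4692 ey 0.2499
scrBR [0.5183 0.2595] ex 0.4693 ey 0.3402
top [0.521  0.2645] ex 0.4711 ey 0.3456
top [0.5058 0.165 ] ex 0.4722 ey 0.245
top [0.4523 0.1727] ex 0.4182 ey 0.2439
top [0.4666 0.2701] ex 0.4165 ey 0.3423
```

Throat middle is at (0.490, 0.218) and yaw −9.3°. Next, hover beside the bar for a close look.

Call:
{"name": "drive_tool", "arguments": {"moves": [[[-5,-37,5],[0,0,0],0],[[-5,-37,5],[0,0,0],0],[[-5,-37,5],[0,0,0],0],[[-5,-37,12],[0,0,0],0],[[-5,-37,12],[0,0,0],0],[[-5,-37,12],[0,0,0],0],[[-5,-37,12],[0,0,0],0],[[-5,-37,12],[0,0,0],0],[[-5,-37,12],[0,0,0],0],[[-5,-37,12],[0,0,0],0],[[0,0,0],[0,0,0.1],0],[[0,0,0],[0,0,0.092],0]]}}

```text
time_s: 2.48
tool_pos: [0.4419, -0.1566, 0.2609]
tool_rot: [-180.0, -0.1, 159.1]
force: [-0.2, -0.3, 0.4]
grip_width: 0.0869
grasp_force: 0.0
```

Call:
{"name": "drive_tool", "arguments": {"moves": [[[0,0,0],[0,0,0],0],[[0,0,0],[0,0,0],0]]}}

```text
time_s: 2.65
tool_pos: [0.443, -0.154, 0.2615]
tool_rot: [-180.0, -0.0, 159.9]
force: [-0.4, 0.5, 0.1]
grip_width: 0.0866
grasp_force: 0.0
```

Run:
```python
from h import *
o=env.get_obs();print(o['time_s'],o['tool_pos'],o['tool_rot'],o['force'],np.round(o['qpos'],1))
p,d,c=grab('wrist'); W=cloud(d,c); cv2.imwrite('pics/w2.png',p); np.savez('w2.npz',W=W,p=p)
m=(abs(W[...,2]-.1)<.005)&(np.hypot(W[...,0]-.487,W[...,1]+.173)<.04)
n,l,s,_=cv2.connectedComponentsWithStats(m.astype(np.uint8)); i=1+s[1:,4].argmax(); q=W[l==i]
print(s[i],cv2.minAreaRect((q[:,:2]*1000).astype(np.float32)),np.median(q,0),p[l==i].mean(0))
```

```text
2.65 [ 0.44296717 -0.15399459  0.26151244] [-1.79993282e+02 -4.56621050e-03  1.59909702e+02] [-0.4174694   0.47747924  0.09160236] [-25.4  -7.2  38.6 107.4   4.6  78.2  81.9]
[ 290  215   49   25 1157] ((483.9339294433594, -171.4998779296875), (54.129241943359375, 27.95462989807129), 70.45901489257812) [ 0.48316774 -0.170963    0.10064595] [110.54624028 168.82800346 193.88245462]
```

View pics/w2.png

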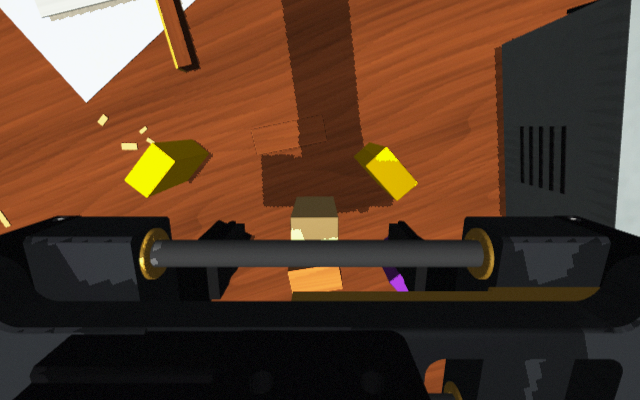

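The bar top shows at (290–338, 215–240), with its far edge hidden. It is aligned with the tool within 0.5°. Now shift over it and descend.

Call:
{"name": "drive_tool", "arguments": {"moves": [[[-23,-1,0],[0,0,0],0],[[-23,-1,0],[0,0,0],0],[[0,0,20],[0,0,0],0],[[0,0,30],[0,0,0],0],[[0,0,30],[0,0,0],0],[[0,0,25],[0,0,0],0],[[0,0,20],[0,0,0],0],[[0,0,20],[0,0,0],0],[[0,0,15],[0,0,0],0],[[0,0,8],[0,0,0],0],[[0,0,0],[0,0,0],0],[[0,0,0],[0,0,0],0]]}}

```text
time_s: 3.7
tool_pos: [0.4857, -0.172, 0.0938]
tool_rot: [-180.0, 0.0, 159.9]
force: [-0.1, -1.1, 0.8]
grip_width: 0.087
grasp_force: 0.0
```

Call:
{"name": "drive_tool", "arguments": {"newtons": 25, "moves": [[[0,0,0],[0,0,0],1],[[0,0,0],[0,0,0],1],[[0,0,0],[0,0,0],1],[[0,0,0],[0,0,0],1],[[0,0,0],[0,0,0],1],[[0,0,0],[0,0,0],1],[[0,0,0],[0,0,0],1],[[0,0,0],[0,0,0],1]]}}

```text
time_s: 4.37
tool_pos: [0.4855, -0.1723, 0.0938]
tool_rot: [180.0, 0.0, 159.8]
force: [-0.3, 0.1, 2.1]
grip_width: 0.054
grasp_force: 25.0
```

Call:
{"name": "drive_tool", "arguments": {"moves": [[[0,0,-10],[0,0,0],1],[[0,0,-25],[0,0,0],1],[[0,0,-30],[0,0,0],1],[[0,0,-30],[0,0,0],1],[[0,0,-30],[0,0,0],1],[[0,0,-30],[0,0,0],1],[[0,0,-30],[0,0,0],1],[[0,0,-30],[0,0,0],1],[[0,0,-15],[0,0,0],1],[[0,0,0],[0,0,-0.1],1],[[0,0,0],[0,0,-0.091],1],[[0,0,0],[0,0,0],1]]}}

```text
time_s: 5.37
tool_pos: [0.4851, -0.1725, 0.3242]
tool_rot: [180.0, 0.0, 170.8]
force: [0.4, -0.5, -1.8]
grip_width: 0.0537
grasp_force: 25.0
```

Call:
{"name": "drive_tool", "arguments": {"moves": [[[5,20,0],[0,0,0],1],[[5,35,0],[0,0,0],1],[[5,38,0],[0,0,0],1],[[5,38,0],[0,0,0],1],[[5,38,0],[0,0,0],1],[[5,38,0],[0,0,0],1],[[5,38,0],[0,0,0],1],[[5,38,0],[0,0,0],1],[[5,38,0],[0,0,0],1],[[5,35,0],[0,0,0],1],[[5,20,0],[0,0,0],1],[[2.5,10,0],[0,0,0],1]]}}

```text
time_s: 6.37
tool_pos: [0.4894, 0.222, 0.3228]
tool_rot: [-180.0, -0.1, 170.9]
force: [-0.5, 0.0, -1.7]
grip_width: 0.0539
grasp_force: 25.0
```

Call:
{"name": "drive_tool", "arguments": {"moves": [[[0,0,0],[0,0,0],1],[[0,0,0],[0,0,0],1]]}}

```text
time_s: 6.53
tool_pos: [0.4909, 0.2165, 0.3234]
tool_rot: [-179.9, 0.0, 170.6]
force: [1.1, -0.5, -1.0]
grip_width: 0.0534
grasp_force: 25.0
```

Run:
```python
from h import *
from scipy.spatial.transform import Rotation as Ro
o=env.get_obs();print(o['time_s'],o['tool_pos'],o['tool_rot'],o['force'],np.round(o['qpos'],1))
p,d,c=grab('wrist'); W=cloud(d,c); cv2.imwrite('pics/w3.png',p)
R=Ro.from_euler('xyz',o['tool_rot'],degrees=True).as_matrix()
L=(W-o['tool_pos'])@R*1000
# near face of the bar: below the fingertips, tool x ~ +15
m=(abs(L[...,1])<24)&(L[...,2]>28)&(L[...,2]<85)&(abs(L[...,0])<25)
q=L[m];print(m.sum(),np.percentile(q[:,0],[5,50,95]),q[:,2].min(),q[:,2].max())
m2=(abs(L[...,0]-15)<5)&(L[...,2]>40)&(L[...,2]<80)&(abs(L[...,1])<40);print(np.percentile(L[m2][:,1],[.5,99.5]))
A=np.c_[q[:,2],q[:,1],np.ones(len(q))];print(np.linalg.lstsq(A,q[:,0],rcond=None)[0])
```

```text
6.5333 [0.49091949 0.21653376 0.32342708] [-1.79906846e+02  5.11002678e-03  1.70619996e+02] [ 1.08576581 -0.47694203 -1.01631385] [-45.3   2.6  19.4  92.7  -0.8  84.8  54.8]
1358 [14.60941772 14.94254308 15.29053903] 28.000908517303255 84.96640321529196
[-26.34194692  26.35171623]
[4.27269501e-04 9.64405568e-03 1.49199976e+01]
```

View pics/w3.png

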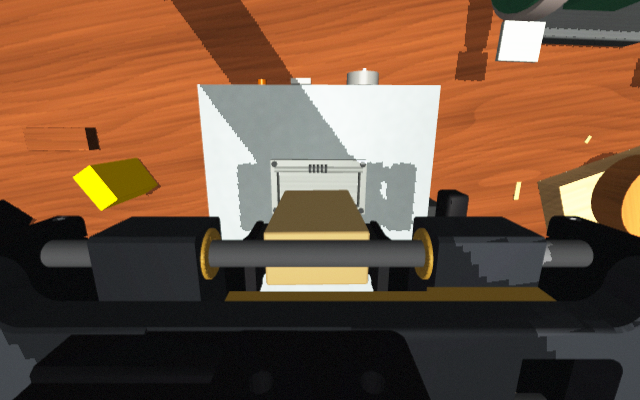

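The bar is square and centred in the grip, with the throat just below it. Trim the position, then lower to the flap.

Call:
{"name": "drive_tool", "arguments": {"moves": [[[1.5,1.3,10],[0,0,0],1],[[0,0,20],[0,0,0],1],[[0,0,10],[0,0,0],1],[[0,0,5],[0,0,0],1],[[0,0,0],[0,0,0],1],[[0,0,0],[0,0,0],1]]}}

```text
time_s: 7.08
tool_pos: [0.4896, 0.2189, 0.2787]
tool_rot: [-180.0, 0.0, 170.7]
force: [-0.3, 0.3, -0.8]
grip_width: 0.0537
grasp_force: 25.0
```

Call:
{"name": "drive_tool", "arguments": {"moves": [[[0,-0.8,5],[0,0,0],1],[[0,0,8],[0,0,0],1],[[0,0,8],[0,0,0],1],[[0,0,8],[0,0,0],1],[[0,0,8],[0,0,0],1],[[0,0,5],[0,0,0],1],[[0,0,0],[0,0,0],1]]}}

```text
time_s: 7.67
tool_pos: [0.4897, 0.2184, 0.2354]
tool_rot: [-180.0, 0.0, 170.7]
force: [3.4, -0.3, -1.2]
grip_width: 0.0541
grasp_force: 25.0
```

Call:
{"name": "drive_tool", "arguments": {"moves": [[[0,0,5],[0,0,0],1],[[0,0,5],[0,0,0],1],[[0,0,4],[0,0,0],1],[[0,0,4],[0,0,0],1],[[0,0,0],[0,0,0],1]]}}

```text
time_s: 8.08
tool_pos: [0.4889, 0.2185, 0.2173]
tool_rot: [-179.9, -0.1, 170.7]
force: [2.2, 0.1, -2.7]
grip_width: 0.0538
grasp_force: 25.0
```

Call:
{"name": "drive_tool", "arguments": {"moves": [[[0,0,4],[0,0,0],1],[[0,0,4],[0,0,0],1],[[0,0,3],[0,0,0],1],[[0,0,2],[0,0,0],1],[[0,0,0],[0,0,0],1]]}}

```text
time_s: 8.5
tool_pos: [0.4891, 0.2187, 0.205]
tool_rot: [-180.0, -0.0, 170.7]
force: [3.5, -0.4, -2.1]
grip_width: 0.054
grasp_force: 25.0
```

Call:
{"name": "drive_tool", "arguments": {"moves": [[[0,0,0],[0,0,0],0.7],[[0,0,0],[0,0,0],0],[[0,0,0],[0,0,0],0],[[0,0,0],[0,0,0],0],[[0,0,0],[0,0,0],0],[[0,0,0],[0,0,0],0],[[0,0,-15],[0,0,0],0],[[0,0,-20],[0,0,0],0],[[0,0,-15],[0,0,0],0],[[0,0,-5],[0,0,0],0],[[0,0,0],[0,0,0],0],[[0,0,0],[0,0,0],0]]}}

```text
time_s: 9.5
tool_pos: [0.4891, 0.2186, 0.2601]
tool_rot: [-180.0, -0.0, 170.7]
force: [-0.2, -0.1, 0.1]
grip_width: 0.087
grasp_force: 0.0
```

Run:
```python
from h import *
from scipy.spatial.transform import Rotation as Ro
o=env.get_obs();print(o['time_s'],o['tool_pos'],o['tool_rot'],o['force'],o['grip_width'])
p,d,c=grab('wrist'); W=cloud(d,c); cv2.imwrite('pics/w4.png',p)
p2,d2,c2=grab('scene'); W2=cloud(d2,c2)
m=(np.hypot(W2[...,0]-.49,W2[...,1]-.218)<.04)&(W2[...,2]>.19)&(W2[...,2]<.225); print('scene',m.sum(),np.percentile(W2[m],[2,50,98],axis=0).round(4) if m.any() else '')
m=(np.hypot(W[...,0]-.49,W[...,1]-.218)<.04)&(W[...,2]>.185)&(W[...,2]<.225); print('wrist',m.sum(),np.percentile(W[m],[2,50,98],axis=0).round(4) if m.any() else '')
```

```text
9.5 [0.48909251 0.21863082 0.26009055] [-1.79992968e+02 -2.38507036e-02  1.70733844e+02] [-0.23102754 -0.11213689  0.10804376] 0.08702299661173855
scene 160 [[0.4777 0.1874 0.1916]
 [0.4993 0.2111 0.208 ]
 [0.5135 0.2422 0.2131]]
wrist 3198 [[0.4732 0.1938 0.1882]
 [0.4856 0.2194 0.2115]
 [0.5022 0.245  0.213 ]]
```

View pics/w4.png

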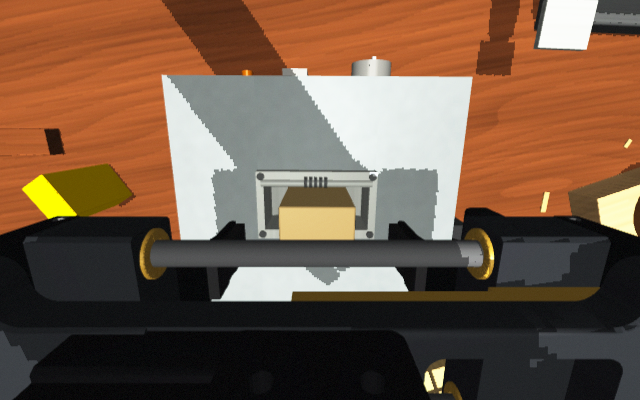

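The bar stands upright in the throat at (280–354, 188–240), with its top at 0.2115. Close the fingers above it and push.

Call:
{"name": "drive_tool", "arguments": {"newtons": 30, "moves": [[[-2,-0.5,0],[0,0,0],1],[[0,0,0],[0,0,0],1],[[0,0,0],[0,0,0],1],[[0,0,0],[0,0,0],1],[[0,0,0],[0,0,0],1],[[0,0,0],[0,0,0],1],[[0,0,0],[0,0,0],1],[[0,0,0],[0,0,0],1],[[0,0,0],[0,0,0],1],[[0,0,0],[0,0,0],1],[[0,0,12],[0,0,0],1],[[0,0,8],[0,0,0],1]]}}

```text
time_s: 10.6
tool_pos: [0.4912, 0.2178, 0.2396]
tool_rot: [180.0, 0.0, 170.7]
force: [-0.1, -0.6, -0.9]
grip_width: 0.0145
grasp_force: 0.0
```

Call:
{"name": "drive_tool", "arguments": {"moves": [[[0,0,4],[0,0,0],1],[[0,0,3],[0,0,0],1],[[0,0,3],[0,0,0],1],[[0,0,3],[0,0,0],1],[[0,0,0],[0,0,0],1]]}}

```text
time_s: 11.02
tool_pos: [0.4911, 0.2179, 0.2271]
tool_rot: [-180.0, -0.0, 170.7]
force: [-0.4, -0.6, 0.9]
grip_width: 0.0004
grasp_force: 0.0
```

Call:
{"name": "drive_tool", "arguments": {"moves": [[[0,0,4],[0,0,0],1],[[0,0,4],[0,0,0],1],[[0,0,4],[0,0,0],1],[[0,0,4],[0,0,0],1],[[0,0,0],[0,0,0],1]]}}

```text
time_s: 11.43
tool_pos: [0.4915, 0.2174, 0.2109]
tool_rot: [-180.0, 0.0, 170.7]
force: [-0.1, -0.4, 0.1]
grip_width: 0.0004
grasp_force: 0.0
```

Call:
{"name": "drive_tool", "arguments": {"moves": [[[0,0,4],[0,0,0],1],[[0,0,4],[0,0,0],1],[[0,0,4],[0,0,0],1],[[0,0,4],[0,0,0],1],[[0,0,0],[0,0,0],1]]}}

```text
time_s: 11.85
tool_pos: [0.4915, 0.2173, 0.1959]
tool_rot: [-180.0, 0.0, 170.7]
force: [-0.2, -1.9, 5.1]
grip_width: 0.0005
grasp_force: 1.8
```

Call:
{"name": "drive_tool", "arguments": {"moves": [[[0,0,4],[0,0,0],1],[[0,0,4],[0,0,0],1],[[0,0,4],[0,0,0],1],[[0,0,4],[0,0,0],1],[[0,0,0],[0,0,0],1]]}}

```text
time_s: 12.27
tool_pos: [0.4914, 0.2165, 0.1798]
tool_rot: [-179.9, 0.0, 170.7]
force: [-0.7, -3.3, 5.6]
grip_width: 0.0004
grasp_force: 2.3
```

Call:
{"name": "drive_tool", "arguments": {"moves": [[[0,0,4],[0,0,0],1],[[0,0,4],[0,0,0],1],[[0,0,3],[0,0,0],1],[[0,0,2],[0,0,0],1],[[0,0,0],[0,0,0],1]]}}

```text
time_s: 12.68
tool_pos: [0.4913, 0.2157, 0.167]
tool_rot: [-179.8, -0.0, 170.7]
force: [-2.9, -5.0, 6.3]
grip_width: 0.0006
grasp_force: 3.5
```

Call:
{"name": "drive_tool", "arguments": {"moves": [[[0,0,2.5],[0,0,0],1],[[0,0,2.5],[0,0,0],1],[[0,0,2],[0,0,0],1],[[0,0,2],[0,0,0],1],[[0,0,0],[0,0,0],1]]}}

```text
time_s: 13.1
tool_pos: [0.4919, 0.2161, 0.1579]
tool_rot: [-179.9, 0.1, 170.7]
force: [-1.1, -3.7, 4.3]
grip_width: 0.0007
grasp_force: 3.1
```

Call:
{"name": "drive_tool", "arguments": {"moves": [[[0,0,1],[0,0,0],1],[[0,0,1],[0,0,0],1],[[0,0,1],[0,0,0],1],[[0,0,1],[0,0,0],1],[[0,0,0],[0,0,0],1]]}}

```text
time_s: 13.52
tool_pos: [0.492, 0.2162, 0.1544]
tool_rot: [-179.9, 0.1, 170.7]
force: [-1.4, -5.4, 7.2]
grip_width: 0.0007
grasp_force: 4.0
```

Call:
{"name": "drive_tool", "arguments": {"moves": [[[0,0,1],[0,0,0],1],[[0,0,1],[0,0,0],1],[[0,0,0],[0,0,0],1]]}}

```text
time_s: 13.77
tool_pos: [0.492, 0.2162, 0.1524]
tool_rot: [-179.9, 0.1, 170.7]
force: [-1.6, -3.7, 7.0]
grip_width: 0.0002
grasp_force: 4.0
```

Call:
{"name": "drive_tool", "arguments": {"moves": [[[0,0,1],[0,0,0],1],[[0,0,0],[0,0,0],1],[[0,0,0],[0,0,0],1]]}}

```text
time_s: 14.02
tool_pos: [0.492, 0.2163, 0.1514]
tool_rot: [-179.9, 0.1, 170.7]
force: [-2.2, -4.1, 8.8]
grip_width: 0.0004
grasp_force: 4.1
```

Call:
{"name": "drive_tool", "arguments": {"moves": [[[0,0,1],[0,0,0],1],[[0,0,1],[0,0,0],1],[[0,0,0],[0,0,0],1]]}}

```text
time_s: 14.27
tool_pos: [0.4921, 0.2166, 0.1491]
tool_rot: [-180.0, 0.1, 170.7]
force: [-0.4, -2.7, 3.8]
grip_width: 0.0007
grasp_force: 2.7
```

Call:
{"name": "drive_tool", "arguments": {"moves": [[[0,0,1],[0,0,0],1],[[0,0,0],[0,0,0],1]]}}

```text
time_s: 14.43
tool_pos: [0.4922, 0.2173, 0.1479]
tool_rot: [180.0, 0.1, 170.7]
force: [0.6, -1.8, 3.1]
grip_width: 0.0003
grasp_force: 2.2
```

Call:
{"name": "drive_tool", "arguments": {"moves": [[[0,0,1],[0,0,0],1],[[0,0,0],[0,0,0],1]]}}

```text
time_s: 14.6
tool_pos: [0.4923, 0.2174, 0.1469]
tool_rot: [180.0, 0.1, 170.7]
force: [2.4, -2.4, 3.9]
grip_width: 0.0007
grasp_force: 2.1
```

Call:
{"name": "drive_tool", "arguments": {"moves": [[[0,0,1],[0,0,0],1],[[0,0,0],[0,0,0],1]]}}

```text
time_s: 14.77
tool_pos: [0.4921, 0.2177, 0.1458]
tool_rot: [180.0, 0.1, 170.7]
force: [3.3, -2.1, 3.1]
grip_width: 0.0002
grasp_force: 2.1
```

Call:
{"name": "drive_tool", "arguments": {"moves": [[[0,0,0.7],[0,0,0],1],[[0,0,0],[0,0,0],1]]}}

```text
time_s: 14.93
tool_pos: [0.4917, 0.218, 0.1449]
tool_rot: [180.0, 0.1, 170.7]
force: [2.7, -2.1, 3.2]
grip_width: 0.0007
grasp_force: 2.0
```

Call:
{"name": "drive_tool", "arguments": {"moves": [[[0,0,1],[0,0,0],1],[[0,0,0],[0,0,0],1]]}}

```text
time_s: 15.1
tool_pos: [0.4914, 0.2181, 0.1438]
tool_rot: [180.0, 0.0, 170.7]
force: [3.9, -1.0, 3.7]
grip_width: 0.0005
grasp_force: 2.0
```

Call:
{"name": "drive_tool", "arguments": {"moves": [[[0,0,0.8],[0,0,0],1],[[0,0,0],[0,0,0],1]]}}

```text
time_s: 15.27
tool_pos: [0.4913, 0.2181, 0.143]
tool_rot: [180.0, 0.0, 170.7]
force: [3.5, -0.8, 3.8]
grip_width: 0.0007
grasp_force: 1.8
```

Call:
{"name": "drive_tool", "arguments": {"moves": [[[0,0,0.7],[0,0,0],1],[[0,0,0],[0,0,0],1]]}}

```text
time_s: 15.43
tool_pos: [0.4912, 0.2182, 0.1423]
tool_rot: [180.0, 0.0, 170.7]
force: [2.8, -0.0, 4.6]
grip_width: 0.0004
grasp_force: 1.9
```

Call:
{"name": "drive_tool", "arguments": {"moves": [[[0,0,0.8],[0,0,0],1],[[0,0,0],[0,0,0],1]]}}

```text
time_s: 15.6
tool_pos: [0.4912, 0.2182, 0.142]
tool_rot: [180.0, 0.0, 170.7]
force: [1.4, -0.4, 5.8]
grip_width: 0.0003
grasp_force: 3.2
```

Call:
{"name": "drive_tool", "arguments": {"moves": [[[0,0,0.8],[0,0,0],1],[[0,0,0],[0,0,0],1]]}}

```text
time_s: 15.77
tool_pos: [0.4913, 0.2182, 0.1417]
tool_rot: [180.0, -0.0, 170.7]
force: [1.8, -1.7, 8.8]
grip_width: 0.0005
grasp_force: 4.8
```

Call:
{"name": "drive_tool", "arguments": {"moves": [[[0,0,0.6],[0,0,0],1],[[0,0,0],[0,0,0],1]]}}

```text
time_s: 15.93
tool_pos: [0.4912, 0.2182, 0.1415]
tool_rot: [179.9, -0.0, 170.7]
force: [-0.5, -2.3, 11.6]
grip_width: 0.0005
grasp_force: 6.0
```

The force now climbs at about 8 N/mm, so the bar is on the old glue. Lean a bit more.

Call:
{"name": "drive_tool", "arguments": {"moves": [[[0,0,0.6],[0,0,0],1],[[0,0,0],[0,0,0],1],[[0,0,0],[0,0,0],1]]}}

```text
time_s: 16.18
tool_pos: [0.4913, 0.2182, 0.1414]
tool_rot: [179.9, -0.0, 170.7]
force: [-1.4, -2.4, 14.0]
grip_width: 0.0003
grasp_force: 7.2
```

Call:
{"name": "drive_tool", "arguments": {"moves": [[[0,0,0.5],[0,0,0],1],[[0,0,0],[0,0,0],1],[[0,0,0],[0,0,0],1]]}}

```text
time_s: 16.43
tool_pos: [0.4913, 0.2182, 0.1412]
tool_rot: [179.9, -0.0, 170.7]
force: [-2.2, -2.6, 16.8]
grip_width: 0.0007
grasp_force: 8.3
```

Call:
{"name": "drive_tool", "arguments": {"moves": [[[0,0,0.2],[0,0,0],1],[[0,0,0],[0,0,0],1],[[0,0,0],[0,0,0],1],[[0,0,0],[0,0,0],1],[[0,0,0],[0,0,0],1],[[0,0,0],[0,0,0],1]]}}

```text
time_s: 16.93
tool_pos: [0.4913, 0.2182, 0.1412]
tool_rot: [179.9, -0.0, 170.7]
force: [-2.3, -1.9, 17.8]
grip_width: 0.0006
grasp_force: 8.8
```

Call:
{"name": "drive_tool", "arguments": {"moves": [[[0,0,-4],[0,0,0],1],[[0,0,-5],[0,0,0],1],[[0,0,-6],[0,0,0],1],[[0,0,-6],[0,0,0],1],[[0,0,0],[0,0,0],1]]}}

```text
time_s: 17.35
tool_pos: [0.4915, 0.2178, 0.1608]
tool_rot: [180.0, 0.0, 170.7]
force: [2.1, -1.6, 2.4]
grip_width: 0.0003
grasp_force: 1.3
```

No binding on the way out. Retract fully, then back off toward the robot for a clear view.

Call:
{"name": "drive_tool", "arguments": {"moves": [[[0,0,-6],[0,0,0],1],[[0,0,-6],[0,0,0],1],[[0,0,-6],[0,0,0],1],[[0,0,-6],[0,0,0],1],[[0,0,-10],[0,0,0],1],[[0,0,-20],[0,0,0],1],[[0,0,-30],[0,0,0],1],[[0,0,-30],[0,0,0],1],[[0,0,-30],[0,0,0],1],[[0,0,-30],[0,0,0],1],[[20,0,-20],[0,0,0],1],[[20,0,0],[0,0,0],1]]}}

```text
time_s: 18.35
tool_pos: [0.4519, 0.2249, 0.359]
tool_rot: [179.7, 0.2, 170.7]
force: [0.4, 0.9, 0.7]
grip_width: 0.0005
grasp_force: 0.0
```

Run:
```python
from h import *
o=env.get_obs();print(o['time_s'],o['tool_pos'],o['tool_rot'],o['force'])
p,d,c=grab('wrist'); s,_,_=grab('scene'); 
v=int(150)
cv2.imwrite('pics/w5.png',np.hstack([cv2.resize(p[130:250,240:400],(400,300)),cv2.resize(s[100:250,200:400],(400,300))]))
```

```text
18.35 [0.45187554 0.22494001 0.35896193] [1.79743615e+02 1.62267406e-01 1.70671661e+02] [0.4167809  0.86684205 0.66461362]
```

View pics/w5.png

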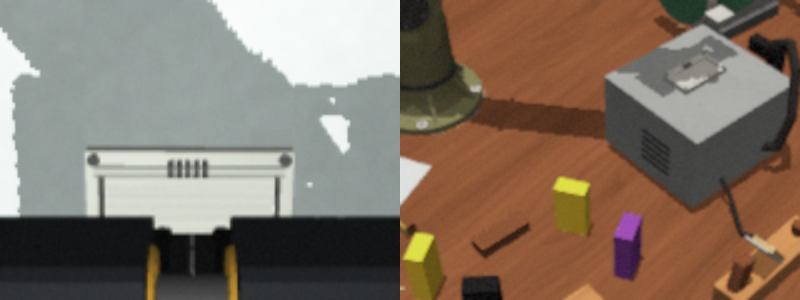

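The flap is shut level in the collar and the bystanders have not moved. Handing in.

```bash
python3 -c "
from cell import env
print(env.sign_off())"
```

```text
the job is handed in; nothing more can be done
None
```

The glue bar is in the melter, seated on the old glue with a lean of about 18 N; the flap has sprung shut over it, nothing else on the bench appears disturbed in the last picture, and the job was handed in at about 18 s.

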